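# Switch the sweet chute over to the empty tray

### The job

The tray under the left-hand chute of the sweet feeder is full. With a fingertip, push the raised right-hand end of the seesaw gate down so that it rocks right over and feeds the right-hand chute; then press the release key down so that all four waiting sweets run into the empty tray on the right, and let the key spring back. Do not touch or pick up the sweets, do not pick up or shift the trays, and leave everything else on the table where it is.

Things in the scene. Friction and masses are not known exactly. Their poses are not given: they have to be found in the camera images.
- stand: the aluminium sweet feeder, fixed; origin on the table under the seesaw's pivot, +x away from the robot, +y towards the full left tray. Its feed trough (28 mm wide inside, with its stop 200 mm high) runs from x = 15 to 150 mm at y = 0 and falls towards the seesaw's middle; apron behind the seesaw 161 mm high; outlet chutes fall outwards, |y| = 67 to 128 mm, below 100 mm high
- rocker (a joint): tilt of the seesaw gate, rad, about a level pivot along the stand's x axis at x = y = 0, 115 mm above the table; -0.36 = left end fully down (sweets would run to the left chute), +0.36 = right end fully down (right chute). A brass weight (26 mm thick, 46 mm above the pivot, 46 to 24 mm in front of it) keeps it over: past level it falls to the other side by itself. It takes about 1 N on a pad
- left_pad (a point): middle of the top of the seesaw's left thumb pad (45x28 mm, 4 mm thick), which juts out towards the robot; 46 mm in front of the pivot and 65 mm left of it
- right_pad (a point): middle of the top of the seesaw's right thumb pad (45x28 mm, 4 mm thick), which juts out towards the robot; 46 mm in front of the pivot and 65 mm right of it. From one side to the other it travels about 46 mm in height
- release (a joint): release key, rad: 0 = up, its stop blade holds the row of sweets back; 0.50 = fully down, blade lifted. The sweets pass beyond about 0.35 rad. A spring brings it back when let go
- key_pad (a point): middle of the top of the release key's thumb pad (30x28 mm), left of and behind the trough's stop, about 198 mm above the table; it swings down about 26 mm to the stop on an arm of 55 mm that reaches away from the robot, and needs 1.5 N at first and 3.5 N at the stop. The sweets need about 2 s to run out while it is down
- sweet_1_center (a point): centre of waiting chocolate-coated ball no. 1, 24 mm across, about 11 to 17 g, smooth and hard, in a row in the feed trough, no. 1 at the stop
- sweet_2_center (a point): centre of waiting chocolate-coated ball no. 2, 24 mm across, about 11 to 17 g, smooth and hard, in a row in the feed trough, no. 1 at the stop
- sweet_3_center (a point): centre of waiting chocolate-coated ball no. 3, 24 mm across, about 11 to 17 g, smooth and hard, in a row in the feed trough, no. 1 at the stop
- sweet_4_center (a point): centre of waiting chocolate-coated ball no. 4, 24 mm across, about 11 to 17 g, smooth and hard, in a row in the feed trough, no. 1 at the stop
- tray_right: empty open steel tray under the right-hand chute, 96 mm (x) by 98 mm (y), 42 mm high, walls 2.5 mm, 0.45 kg, loose; origin under its middle
- tray_left: full open steel tray of the same size under the left-hand chute, loose; origin under its middle
- kitchen_timer: red-topped wind-up kitchen timer, 62 mm across, 48 mm high, a bystander; origin under its middle
- dipping_fork: dipping fork with wooden handle, 223 mm long, a bystander; origin under its middle
- cup_empty: small empty steel cup, 66 mm across, 33 mm high, a bystander; origin under its middle
- squeeze_bottle_3: squeeze bottle with green cap, 50 mm across, 162 mm high, a bystander; origin under its middle
- bench_scraper: bench scraper with wooden grip, 124x154 mm, a bystander; origin under its middle
- marker_black: marker pen, 127 mm long, a bystander; origin under its middle

How it is judged:
On the way, in this order (a step that is already met when the one before it is completed fails the run):
1. the seesaw gate is rocked over to the right while all four sweets still wait behind the stop (value of joint rocker above 0.3 rad and x of each of sweet_1_center, sweet_2_center, sweet_3_center, sweet_4_center in the frame of stand above 0.03 m), for 0.2 s.
2. the release key is pressed well down (value of joint release above 0.35 rad and value of joint rocker above 0.3 rad), for 0.1 s.
At the end, for the whole second after the job is handed in: all four sweets lie still in the right-hand tray (inside its walls), the seesaw gate lies over to the right (above 0.30 rad), the release key is up again (below 0.08 rad), both trays within 20 mm and the bystanders within 30 mm of where they stood (x of sweet_1_center in the frame of tray_right between -0.047 and 0.047 m and y of sweet_1_center in the frame of tray_right between -0.048 and 0.048 m and z of sweet_1_center in the frame of tray_right between 0 and 0.042 m and x of sweet_2_center in the frame of tray_right between -0.047 and 0.047 m and y of sweet_2_center in the frame of tray_right between -0.048 and 0.048 m and z of sweet_2_center in the frame of tray_right between 0 and 0.042 m and x of sweet_3_center in the frame of tray_right between -0.047 and 0.047 m and y of sweet_3_center in the frame of tray_right between -0.048 and 0.048 m and z of sweet_3_center in the frame of tray_right between 0 and 0.042 m and x of sweet_4_center in the frame of tray_right between -0.047 and 0.047 m and y of sweet_4_center in the frame of tray_right between -0.048 and 0.048 m and z of sweet_4_center in the frame of tray_right between 0 and 0.042 m and linear speed of each of sweet_1, sweet_2, sweet_3, sweet_4 below 0.05 m/s and value of joint rocker above 0.3 rad and value of joint release below 0.08 rad and distance of each of tray_right, tray_left from where it was at the start of the episode below 0.02 m and distance of each of kitchen_timer, dipping_fork, cup_empty, squeeze_bottle_3, bench_scraper, marker_black from where it was at the start of the episode below 0.03 m); the robot touches nothing.
It fails at once if a sweet goes down the left-hand chute (y of any of sweet_1_center, sweet_2_center, sweet_3_center, sweet_4_center in the frame of stand above 0.07 m).
It fails at once if a sweet is touched by the fingers (contact force between the fingers and sweet_1 above 0.3 N or contact force between the fingers and sweet_2 above 0.3 N or contact force between the fingers and sweet_3 above 0.3 N or contact force between the fingers and sweet_4 above 0.3 N).
It fails at once if a sweet is lifted (height (world z) of any of sweet_1_center, sweet_2_center, sweet_3_center, sweet_4_center above 0.2 m).
It fails at once if a tray is lifted, tipped or shifted by more than 20 mm (height (world z) of any of tray_right, tray_left above 0.012 m or angle between any of tray_right, tray_left's own z axis and vertical above 0.15 rad or distance of any of tray_right, tray_left from where it was at the start of the episode above 0.02 m).
It fails at once if a bystander is moved by more than 30 mm (not (distance of each of kitchen_timer, dipping_fork, cup_empty, squeeze_bottle_3, bench_scraper, marker_black from where it was at the start of the episode below 0.03 m)).
It also fails if it takes over 42 s, if anything falls off the work surface, if the arm or the gripper's body presses on something with over 40 N, if the wrist force passes 120 N, or if a joint passes its speed limit or range.

### The arm

A 6-joint arm with a two-finger parallel gripper is mounted at the origin on a cart in front of the work surface, level with it; the furniture and walls round the work are solid. World frame = base frame: x ahead of the robot, y to its left, z up, the work surface at z = 0. Lengths are in m, angles in rad, forces in N, time in s.
With the tool pointing down it reaches from about 0.35 to 0.775 m from the base axis. Payload 7.3 kg.
Tool frame: the origin (TCP) lies at the centre of the arm's flange, where the gripper is bolted on; the fingertips stand 178 mm ahead of it and the grasp point (between the pads) lies 159 mm ahead of it; z points along the fingers, y is the line along which they close (so a half turn about z gives the same grasp; the last joint's range is limited). The gripper opens to 92 mm and grips with 3 to 60 N. Pads are 19 mm wide; open, the fingers measure 130 mm over their backs; the gripper's body (75 mm by 190 mm) begins 47 mm behind the grasp point.
Start: joints at [1.14, 0.342, 1.524, -0, 1.275, -0.146], TCP at [0.147, 0.504, 0.405] pointing down, gripper open.
Joint ranges: [-2.53, 2.53], [-0.77, 2.02], [0.04, 2.7], [-1, 4.14], [0.28, 2.66], [-3.11, 3.11]. Speed limits (rad/s): [2.57, 2.57, 3.14, 3.14, 3.14, 3.14].

### API

Orientations are given as a rotation vector (axis times angle).
In Python, from bench import r gives the robot as it stands. The module is installed in compiled form; this text tells all that it offers. Calls block until the motion is done:
- r.move_ptp(position, orientation): joint-space move of the TCP to a pose.
- r.line_to(position, attitude=None, feed=0.15, force_limit=None): straight line of the TCP; attitude=None keeps the orientation; feed is the mean speed in m/s. With force_limit (N) it stops when the force on the tool has changed by that much, and returns True; else False.
- r.movej(angles): joint-space move.
- r.open_gripper() and r.close(force=None): open the fingers fully, or close them until they stop; force is the grip in N (None keeps the last).
- r.pause(seconds).
- r.solve_ik(position, orientation): joint angles nearest the present ones, or None.
- r.camera(name): name is "scene" or "top" or "wrist"; returns the picture (400x640x3 uint8, red, green, blue); there is no depth.
- r.camera_model(name): a dict with "mtx" (3x3 intrinsics, pixels), "distortion" ([k1, k2, p1, p2, k3] as OpenCV has them; the pictures are not rectified), "eye" and "rotation" of the camera in the world. Camera axes: x right, y down, z forward; pixel columns grow to the right and rows downward; lengths in m; the calibration is good to about 2 mm. A picture is of the moment at which its call begins: read the wrist's pose just before it. camera_model takes no time and is no camera call; for the wrist camera it gives the pose at the moment of the call.
A pose or a line that the arm cannot do raises r.MotionError and nothing moves.
- r.hand_in(): hands the job in; it is judged then, once.
Readings, each from a call of its own:
- r.get_t(): time.
- r.get_joints(): joint angles.
- r.get_qd(): joint speeds.
- r.get_tau(): joint torques, N m.
- r.get_position(): TCP position.
- r.get_eef_rot(): TCP orientation.
- r.get_ft_force(): force on the tool from outside, world axes, zero at the start.
- r.get_moment(): the same for the moment, N m.
- r.get_finger_gap(): finger opening in m.
- r.get_gripper_force(): force on a finger pad.
Only numpy, scipy, OpenCV 4.12 (cv2) and the standard library are available. Lean on these libraries where they do the work, as an engineer would, in place of code of your own. Each camera call takes 0.05 s, during which the arm holds its last target. There are 200 camera calls.

## Working session

There is one attempt and no reset: what is moved stays moved. The work goes in short steps, each a Python script; the robot and the scene stay as the last script left them, time stands still between calls to the robot, and variables do not carry over. Pictures are saved under pics/ and viewed, at most 10 in all, crops included, and the job is handed in when it is done.

```bash
mkdir -p pics && python3 - <<'E'
from bench import r
import cv2,numpy as np
np.set_printoptions(precision=4,suppress=True)
for n in ("scene","top"):
    cv2.imwrite(f"pics/{n}0.png",r.camera(n)[:,:,::-1])
    m=r.camera_model(n);print(n,m)
print(r.get_t(),r.get_eef_rot(),r.get_finger_gap())
E
```

```text
scene {'mtx': array([[407.3071,   0.    , 316.4888],
       [  0.    , 407.3071, 199.1411],
       [  0.    ,   0.    ,   1.    ]]), 'distortion': array([-0.019,  0.   ,  0.   ,  0.   ,  0.   ]), 'eye': array([ 0.0026, -0.4765,  0.8272]), 'rotation': array([-2.1992,  0.8698, -0.3756])}
top {'mtx': array([[476.4457,   0.    , 317.8008],
       [  0.    , 476.4457, 196.2953],
       [  0.    ,   0.    ,   1.    ]]), 'distortion': array([-0.1395,  0.    ,  0.    ,  0.    ,  0.    ]), 'eye': array([0.4159, 0.0148, 1.5372]), 'rotation': array([-2.1669,  2.2096, -0.0587])}
0.1 [-0.4458 -3.1094  0.002 ] 0.09181610319977607
```

View pics/top0.png

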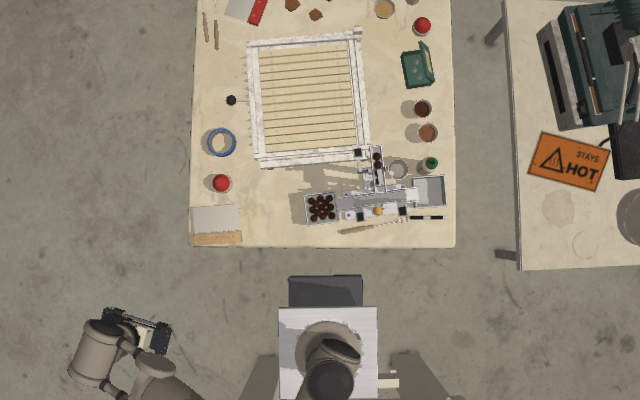

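View pics/scene0.png

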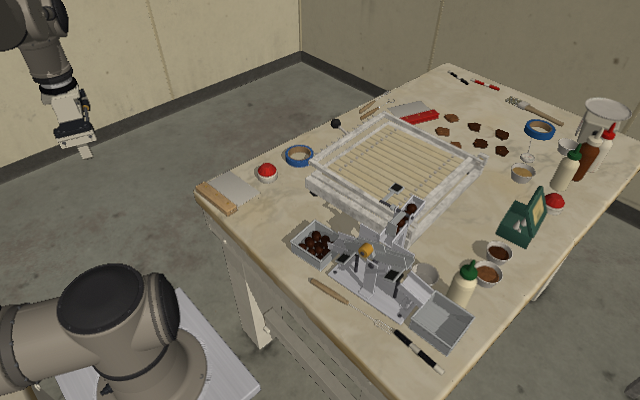

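The top view shows the feeder at about (375,200), with the full tray at (321,207), the empty tray at (429,190), the dark pads at (349,215) and (402,211), and the key at (358,153). I'll enlarge both views.

```bash
python3 - <<'E'
import cv2
a=cv2.imread("pics/top0.png")[135:240,295:455]
cv2.imwrite("pics/topc.png",cv2.resize(a,None,fx=5,fy=5,interpolation=cv2.INTER_CUBIC))
a=cv2.imread("pics/scene0.png")[170:350,280:480]
cv2.imwrite("pics/scenec.png",cv2.resize(a,None,fx=3.3,fy=3.3,interpolation=cv2.INTER_CUBIC))
E
```

```text
(no output)
```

View pics/topc.png

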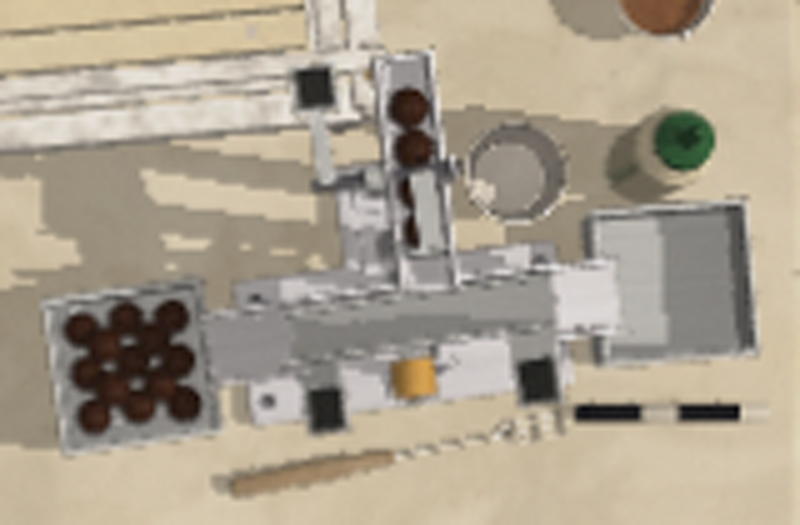

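View pics/scenec.png

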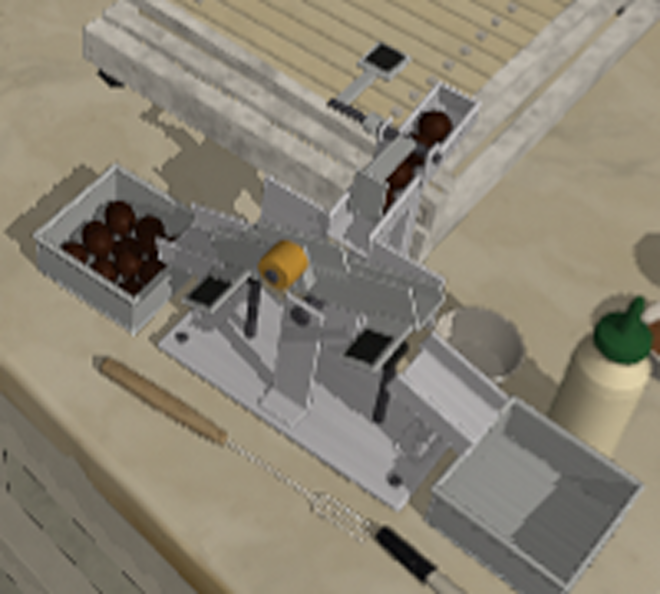

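The enlarged crops put the pads at left (326,410), right (538,381) and key (315,88) in the top view. In the scene view they are at left (208,291), right (370,347) and key (385,58). Next I'll triangulate them and check the heights and spacing.

```bash
cat > geo.py <<'E'
import numpy as np,cv2
from bench import r
np.set_printoptions(precision=4,suppress=True)
def ray(cam,uv):
    m=r.camera_model(cam)
    p=cv2.undistortPoints(np.array([[uv]],float),m['mtx'],m['distortion'])[0,0]
    d=cv2.Rodrigues(m['rotation'])[0]@[*p,1]
    return m['eye'],d/np.linalg.norm(d)
def tri(obs):
    A=np.zeros((3,3));b=np.zeros(3)
    for c,uv in obs:
        o,d=ray(c,uv);P=np.eye(3)-np.outer(d,d);A+=P;b+=P@o
    X=np.linalg.solve(A,b)
    return X,[np.linalg.norm((np.eye(3)-np.outer(d,d))@(X-o)) for o,d in (ray(c,uv) for c,uv in obs)]
def onz(c,uv,z):
    o,d=ray(c,uv);return o+d*(z-o[2])/d[2]
T=lambda x,y:("top",(295+(x+.5)/5-.5,135+(y+.5)/5-.5))
S=lambda x,y:("scene",(280+(x+.5)/3.3-.5,170+(y+.5)/3.3-.5))
E
python3 - <<'E'
from geo import *
for n,t,s in [("L",(326,410),(208,291)),("R",(538,381),(370,347)),("K",(315,88),(385,58)),("brass",(414,378),(283,265))]:
    print(n,*tri([T(*t),S(*s)]))
L=tri([T(326,410),S(208,291)])[0];R=tri([T(538,381),S(370,347)])[0]
d=L-R;print(np.linalg.norm(d),np.arctan2(d[2],np.hypot(*d[:2])),"yaw",np.arctan2(-d[0],d[1]))
yaw=np.arctan2(-d[0],d[1]);ex=np.array([np.cos(yaw),np.sin(yaw)]);
o=(L+R)[:2]/2+.046*ex;print("stand",o)
for q in [(63,303),(205,283),(222,428),(65,450),(595,210),(748,202),(757,355),(600,362)]: print("tray rim",onz(*T(*q),.042))
print("trough end",onz(*T(405,55),.23))
E
```

```text
L [ 0.4376 -0.103   0.0998] [np.float64(0.00011950076303718533), np.float64(0.00011950076303720766)]
R [ 0.4516 -0.2246  0.1454] [np.float64(0.0003526537980733656), np.float64(0.0003526537980733881)]
K [ 0.6192 -0.0936  0.1955] [np.float64(3.5257341683193246e-05), np.float64(3.5257341683256326e-05)]
brass [ 0.4543 -0.15    0.1558] [np.float64(0.00015436649725162848), np.float64(0.00015436649725167166)]
0.13064015586656633 -0.3568595165130577 yaw 0.11451381567035986
stand [ 0.4903 -0.1585]
tray rim [0.5091 0.056  0.042 ]
tray rim [ 0.52   -0.0335  0.042 ]
tray rim [ 0.4286 -0.0423  0.042 ]
tray rim [0.4168 0.0564 0.042 ]
tray rim [ 0.5615 -0.2817  0.042 ]
tray rim [ 0.5649 -0.3804  0.042 ]
tray rim [ 0.4675 -0.3827  0.042 ]
tray rim [ 0.4652 -0.2818  0.042 ]
trough end [ 0.6315 -0.1413  0.23  ]
```

The numbers agree: the pads are 131 mm apart, the tilt is -0.357 rad and the key height is 195.5 mm. The stand is at (0.490, -0.159) with yaw 0.115. I'll press the right pad with closed fingers, leaning the tool outward to clear the brass weight.

```bash
cat >> geo.py <<'E'
from scipy.spatial.transform import Rotation as Ro
YAW=.1145;O=np.array([.4903,-.1585,0]);W=Ro.from_euler('z',YAW).as_matrix()
def pose(p,lean,s=1):
    "p: lowest fingertip edge in stand frame; lean>0: body leans to stand -y"
    z=np.array([0,np.sin(lean),-np.cos(lean)]);y=np.array([s,0,0]);x=np.cross(y,z)
    e=x*np.sign(-x[2])*.0095*(abs(lean)>.01)
    tcp=np.array(p)-e-.178*z
    return O+W@tcp, Ro.from_matrix(W@np.column_stack([x,y,z])).as_rotvec()
E
python3 - <<'E'
from geo import *
st=lambda X:W.T@(np.array(X)-O)
print(st([.4516,-.2246,.1454]),st([.6192,-.0936,.1955]),st([.4376,-.103,.0998]))
for s in (1,-1):
  for p,l in [((-.056,-.064,.20),.26),((-.056,-.064,.1),.26),((.147,.052,.25),-.26),((.147,.052,.165),-.26)]:
    q=pose(p,l,s);j=r.solve_ik(*q);print(s,q[0],j)
E
```

```text
[-0.046  -0.0612  0.1454] [0.1355 0.0497 0.1955] [-0.046   0.0612  0.0998]
1 [ 0.4462 -0.2648  0.3745] [-0.7302  0.4018  1.534   0.1739  1.4046 -0.8907]
1 [ 0.4462 -0.2648  0.2745] [-0.7302  0.5156  1.6578  0.1864  1.1709 -0.935 ]
1 [ 0.6262 -0.0537  0.4245] [-0.1519  0.5154  1.2076 -0.2567  1.3557 -0.2192]
1 [ 0.6262 -0.0537  0.3395] [-0.1519  0.5772  1.339  -0.2728  1.1692 -0.1663]
-1 [ 0.4462 -0.2648  0.3745] [-0.7302  0.4018  1.534   0.1739  1.4046  2.2509]
-1 [ 0.4462 -0.2648  0.2745] [-0.7302  0.5156  1.6578  0.1864  1.1709  2.2066]
-1 [ 0.6262 -0.0537  0.4245] [-0.1519  0.5154  1.2076 -0.2567  1.3557  2.9224]
-1 [ 0.6262 -0.0537  0.3395] [-0.1519  0.5772  1.339  -0.2728  1.1692  2.9753]
```

```bash
python3 - <<'E'
from geo import *
p=r.get_position();r.close(10)
r.line_to(p+[0,0,.07],feed=.2)
r.move_ptp(*pose((-.056,-.064,.25),.26))
r.line_to(pose((-.056,-.064,.165),.26)[0],feed=.12)
print(r.get_t(),r.get_finger_gap(),r.get_ft_force())
m=r.line_to(pose((-.056,-.064,.103),.26)[0],feed=.05,force_limit=15)
print(m,r.get_ft_force(),W.T@(r.get_position()-O))
r.pause(.4)
print(r.get_ft_force())
r.line_to(pose((-.056,-.064,.25),.26)[0],feed=.15)
print(r.get_t())
a=cv2.resize(r.camera("scene")[170:350,280:480,::-1],None,fx=3.3,fy=3.3,interpolation=cv2.INTER_CUBIC)
b=cv2.resize(r.camera("wrist")[:,:,::-1],None,fx=.8,fy=.8)
cv2.imwrite("pics/s1.png",a);cv2.imwrite("pics/w1.png",b)
E
```

```text
5.6667 0.0004869361650844853 [-0.7532  0.0447  0.2772]
False [-2.0516  1.8741  6.698 ] [-0.0561 -0.1004  0.2783]
[-1.6385  1.8879  6.2121]
8.5917
```

View pics/s1.png

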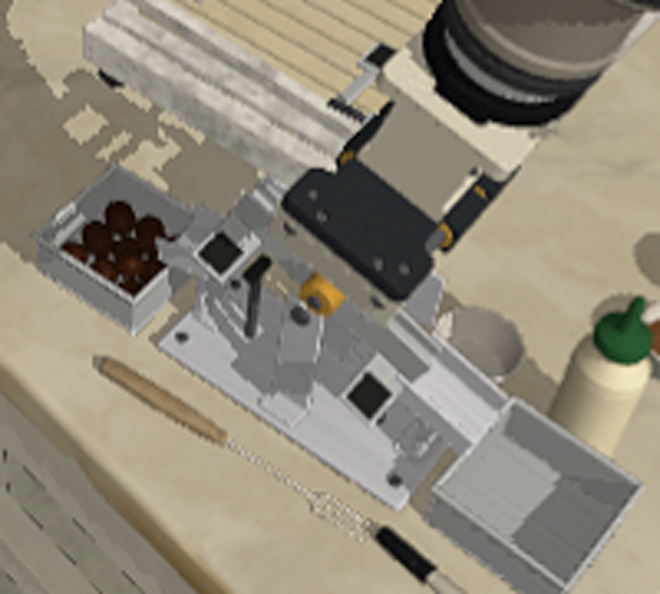

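The gate has rocked over: in the crop the right pad is now down at (370,395) and the left pad is up at (221,255). Nothing else has moved. Now for the release key.

```bash
python3 - <<'E'
from geo import *
r.line_to(r.get_position()+[0,0,.06],feed=.2)
r.move_ptp(*pose((.147,.052,.30),-.26))
r.line_to(pose((.147,.052,.215),-.26)[0],feed=.12)
f0=r.get_ft_force();print(r.get_t(),f0)
m=r.line_to(pose((.147,.052,.169),-.26)[0],feed=.05,force_limit=12)
print(m,r.get_ft_force()-f0,W.T@(r.get_position()-O)-W.T@(pose((.147,.052,.169),-.26)[0]-O))
for i in range(5): r.pause(.6);print(r.get_ft_force()-f0)
cv2.imwrite("pics/s2.png",cv2.resize(r.camera("scene")[170:350,280:480,::-1],None,fx=3.3,fy=3.3,interpolation=cv2.INTER_CUBIC))
print(r.get_t())
E
```

```text
10.9083 [0.4635 0.2791 0.3807]
False [-1.1862 -0.378   2.4855] [ 0.0001 -0.      0.0004]
[-0.9852 -0.153   1.8447]
[-1.5643 -0.2211  2.614 ]
[-0.9871 -0.1942  2.4523]
[-1.7537  0.5239  1.3111]
[-0.5941  0.1914  2.5813]
15.025
```

View pics/s2.png

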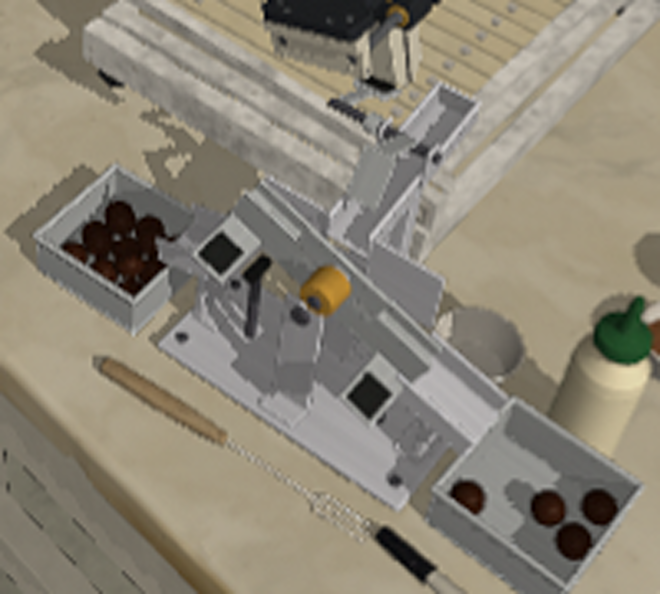

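All four sweets lie in the right-hand tray, at (467,498), (549,508), (574,541) and (600,505), and the trough is empty. The force suggests the key may not have reached its stop, so I'll press a little further to make sure of the 0.35 rad, then back off.

```bash
python3 - <<'E'
from geo import *
f0=r.get_ft_force()
m=r.line_to(pose((.147,.052,.160),-.26)[0],feed=.03,force_limit=9)
r.pause(.4);print(m,r.get_ft_force()-f0,r.get_position()-pose((.147,.052,.160),-.26)[0])
r.line_to(pose((.147,.052,.30),-.26)[0],feed=.12)
r.line_to(r.get_position()+[-.12,.12,.08],feed=.2)
r.pause(.8);print(r.get_t())
cv2.imwrite("pics/s3.png",cv2.resize(r.camera("scene")[170:350,280:480,::-1],None,fx=3.3,fy=3.3,interpolation=cv2.INTER_CUBIC))
E
```

```text
True [1.6492 1.2942 3.022 ] [ 0.0006 -0.      0.0015]
18.9583
```

View pics/s3.png

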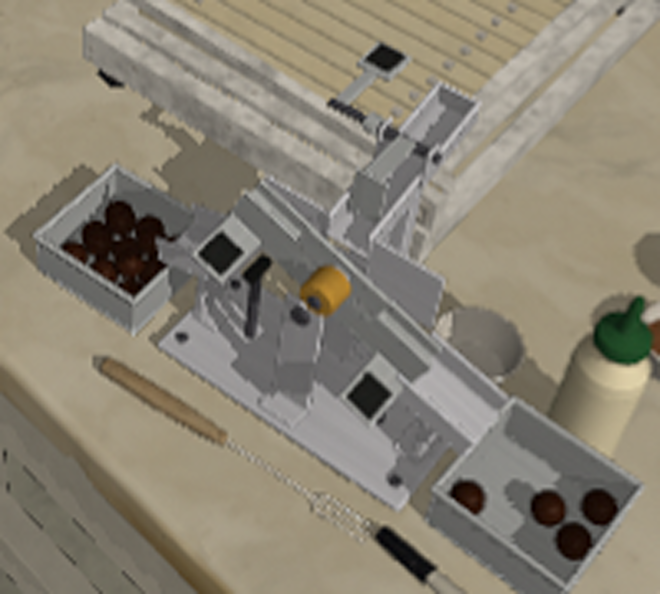

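The key is back up at (385,58), the gate lies over to the right, the four sweets are still in the tray and the robot is clear.

```bash
python3 -c "
from bench import r
print(r.hand_in())"
```

```text
the job is handed in; nothing more can be done
None
```

Job handed in, no verdict shown: the gate is rocked over to the right, all four sweets lie in the right-hand tray, the release key is back up, and in the last picture the trays and the nearby bystanders look unmoved (the timer and bench scraper were outside that crop).

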